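# Lock a switch display module into its counter bay with the cam

## Task

Slide the loose switch-display module into the yellow bay, stud first, until the stud's head is inside the cam lock and the module stands against the rubber bumper. Then turn the red wing of the cam clockwise until the stud is drawn firmly tight, going by the feel and without overtightening it (about 20 N of pull in the stud; 40 N is far too much), and let go. Leave the other things on the counter where they are.

Things in the scene. Friction and masses are not known exactly. Their poses are not given: they have to be found in the camera images.
- bay: fixed yellow and aluminium bay. Origin on the table top, on the cam's vertical axis. The module enters from the bay's -y side, travelling along +y. Two guide walls, 24 mm tall, inner faces 96 mm apart, run from y = -60 to -130 mm, then flare out to y = -159 mm. The cam housing is 122 mm wide (x), 30 mm tall, from y = -47 to +55 mm.
- bay_entry (a point): middle of the flared entrance of the bay, at the bay's x = 0, y = -159 mm, 12 mm above the table; axes as the bay's. The flares are about 122 mm apart inside and 139 mm outside here.
- bumper_mid (a point): nominal middle of the black rubber bumper before the cam housing (two pads at x = +-33 mm, 10 to 30 mm high), on the bay at y = -64 mm, 20 mm high. Its adjuster differs each time: the module's front face meets it somewhere from y = -66.5 to -62 mm. It then yields 1 mm per 10 N, up to 8 mm.
- cam_turn (a joint): turn of the cam, rad, clockwise from above positive, 0 to 2.7. At 0 to 0.25 (as it starts) the mouth of its slot faces the bay's -y side and admits the stud head. Turned on, its lips pass behind the head from about 0.6 and draw it to the axis, 6 mm per rad. They begin to pull against the bumper somewhere between 1.1 and 2.0 rad, depending on the bumper; the pull then grows about 5 N per 0.1 rad. It stays where it is left.
- cam_wing (a point): centre of the red wing grip on top of the cam, on the cam's axis, 64 mm above the table. The wing is 12 mm thick, 56 mm long, and stands from 40 to 86 mm above the table; at cam 0 its length lies along the bay's y axis and it turns with the cam. The point's y axis runs along the wing's length and its x axis across its thickness.
- cam: the cam: red wing on a steel snail-shaped hook (radius 42 mm, 7 to 33 mm high); origin on the table top, on its axis. Properly tight is 8 to 32 N in the stud, some 0.25 to 0.4 rad past where it first gets stiff. Moment on the wing while turning: 0.06 N m free, about 0.3 at 20 N; read at rest after small turns it may be friction-eased: -0.06 free, 0.1 to 0.15 at 20 N.
- module: the loose display module: grey box 90 x 90 x 30 mm with coloured buttons on its white top, 0.55 kg or so. Origin at the centre of its underside, z up. The headed stud sticks out of its +y face, so its +y has to point along the bay's +y; seated, its centre is about 107 to 112 mm before the cam's axis.
- module_handle (a point): centre of the module's black handle bar, 56 mm above the module's underside, over its centre. The bar is 56 mm along the module's x, 14 mm thick along its y, and stands from 30 to 72 mm above the underside. Axes as the module's.
- stud_head (a point): centre of the brass barrel head (14 mm across, 30 mm tall) of the module's stud, 90 mm in front (+y) of the module's centre, 20 mm above its underside; the neck behind it is 7 mm thick.
- bowl: bystander to leave alone: blue bowl, 100 mm across, 40 mm tall; origin at the centre of its underside
- jar: bystander to leave alone: glass jar with black cap, 56 mm across, 75 mm tall; origin at the centre of its underside
- screwdriver: bystander to leave alone: screwdriver with red handle, 170 mm long, lying flat, its x axis along its length; origin at the centre of its underside (as it lies)
- bin: bystander to leave alone: small blue parts bin, 85 x 130 x 45 mm; origin at the centre of its underside
- carton: bystander to leave alone: cardboard carton, 60 x 80 x 50 mm; origin at the centre of its underside
- dial: bystander to leave alone: black control knob, 40 mm across, 22 mm tall; origin at the centre of its underside
- spare_lamp: bystander to leave alone: green pilot lamp, 32 mm across, 30 mm tall; origin at the centre of its underside
There are look-alikes about, which are no part of the job. There is more than one size of the module; the job needs the middle-sized.

How it is judged:
By the outcome, as a careful person would: the job done as asked, in the order asked, and still so for the second after the job is handed in, with the robot touching nothing.
It also fails if it takes over 72 s, if anything falls off the work surface, if the arm or the gripper's body presses on something with over 40 N, if the wrist force passes 120 N, or if a joint passes its speed limit or range.

## Robot

A 6-joint arm with a two-finger parallel gripper is mounted at the origin on the work surface. World frame = base frame: x ahead of the robot, y to its left, z up, the work surface at z = 0. Lengths are in m, angles in rad, forces in N, time in s.
With the tool pointing down it reaches from about 0.225 to 0.875 m from the base axis. Payload 3.4 kg.
Tool frame: the origin (TCP) lies at the very end of the fingers, on their centre line; the grasp point (between the pads) lies 19 mm behind it; z points along the fingers, y is the line along which they close (so a half turn about z gives the same grasp; the last joint's range is limited). The gripper opens to 85 mm and grips with 20 to 120 N. Pads are 22 mm wide; open, the fingers measure 114 mm over their backs; the gripper's body (76 mm by 85 mm) begins 54 mm behind the grasp point. The pads swing forward as they close: fully open they stand 13 mm farther back than shut.
Start: joints at [-1.277, 0.276, 1.505, -0, 1.361, -0.121], TCP at [0.232, -0.526, 0.203] pointing down, gripper open.
Joint ranges: [-2.89, 2.89], [-0.75, 2.08], [0.22, 2.7], [-1.18, 4.32], [0.11, 2.71], [-2.7, 2.7]. Speed limits (rad/s): [2.57, 2.57, 3.14, 3.14, 3.14, 3.14].

## Interface

Orientations are given as a unit quaternion [w, x, y, z].
In Python, from rig import get_state, optics, sign_off gives the robot as it stands.
- The arm moves only by the tool send_rows, never from a script. Its argument "increments" is a list of rows, each an object with "gripper": the gripper's target within -1 to 1 (shut at 1, half-way at 0, fully open at -1); "linear": the shift along the world's x, y, z in m, a list of three; "delta_rot": the turn, a rotation vector about the world's x, y, z in rad, a list of three. In form: [{"gripper": gripper, "linear": [dx, dy, dz], "delta_rot": [rx, ry, rz]}, ...]. A call has 1 to 8 rows; each row is the pose to reach, as a shift and turn from the pose commanded when the call began; what a row does not reach only later rows make up. A row lasts 1/10 s, in which the tool goes at most 50 mm and 8.59 degrees, less where a joint would pass 70% of its speed; a pose out of reach is approached as far as the arm can. A call with a gripper value outside its range is refused whole. The fingers move at their own pace and stop on an object; "newtons" is the grip in N (left out, the last holds). Time passes only in rows, so rows that repeat a pose let the fingers close. It gives the time, the measured TCP pose, the force, the opening and the grip force at its end, in the units of the state.
- get_state(): the state, without advancing time (a new reading comes with each control period).
- optics.get_image(name): name is "side" or "top" or "wrist"; returns a dict with "pixels" (400x640x3 uint8, blue, green, red), "K" (3x3 intrinsics, pixels), "k1" (the pictures are not rectified: a ray, as slopes to the right and down, at radius r is drawn at 1 + k1 r^2 times it, then the intrinsics apply), "rvec" (rotation vector, rad) and "tvec" (3), from world to camera coordinates, as OpenCV has them; the wrist camera has in their place "T_tool_cam" (4x4, takes a point from camera to tool coordinates, whose origin is the TCP and whose axes are the flange's). Camera axes: x right, y down, z forward; pixel columns grow to the right and rows downward; lengths in m; the calibration is good to about 2 mm. A picture is of the moment at which its call begins: read the wrist's pose just before it. There is no depth.
- sign_off(): hands the job in; it is judged then, once.
The state is a dict: "clock": time; "qpos": joint angles; "qd": joint speeds; "effort": joint torques, N m; "position": TCP position; "ee_rot": TCP orientation; "contact_force": force on the tool from outside, world axes, zero at the start; "moment": the same for the moment, N m; "width": finger opening in m; "gripper_force": force on a finger pad.
Only numpy, scipy, OpenCV 4.12 (cv2) and the standard library are available. Lean on these libraries where they do the work, as an engineer would, in place of code of your own. Each camera call takes 0.05 s, during which the arm holds its last target. There are 200 camera calls.

## Working session

There is one attempt and no reset: what is moved stays moved. The work goes in short steps, Python scripts to look and compute and a tool call to move; the robot and the scene stay as the last step left them, time stands still between calls to the robot, and variables do not carry over. Pictures are saved under pics/ and viewed, at most 10 in all, crops included, and the job is handed in when it is done.

Besides the shell and the picture viewer there is one more tool, called after ">>>" by a JSON object that holds its "name" and its "arguments", one argument or row to a line. send_rows: Moves the arm, as the interface text tells. Its arguments: {"type":"object","properties":{"increments":{"type":"array"},"newtons":{"type":"number"}},"required":["increments"]}

```bash
mkdir -p pics; cat > h.py <<'E'
import numpy as np, cv2
from rig import get_state, optics, sign_off
from scipy.spatial.transform import Rotation as R
def cam(im, st=None):
    if 'rvec' in im:
        Rc=cv2.Rodrigues(np.array(im['rvec'],float))[0]; t=np.array(im['tvec'],float).ravel()
        return Rc.T, -Rc.T@t
    w,x,y,z=st['ee_rot']; Rt=R.from_quat([x,y,z,w]).as_matrix(); T=np.array(im['T_tool_cam'])
    return Rt@T[:3,:3], Rt@T[:3,3]+np.array(st['position'])
def ray(im,uv,st=None):
    K=np.array(im['K']); d=(np.array(uv,float)-K[:2,2])/[K[0,0],K[1,1]]
    s=d.copy()
    for _ in range(20): s=d/(1+im['k1']*(s@s))
    A,o=cam(im,st); v=A@np.array([s[0],s[1],1]); return o,v/np.linalg.norm(v)
def onz(im,uv,z,st=None):
    o,v=ray(im,uv,st); return o+v*(z-o[2])/v[2]
def proj(im,P,st=None):
    A,o=cam(im,st); c=A.T@(np.array(P)-o); s=c[:2]/c[2]; s=s*(1+im['k1']*(s@s)); K=np.array(im['K'])
    return s*[K[0,0],K[1,1]]+K[:2,2]
E
python3 - <<'E'
from h import *
import pickle
D={}
for n in("top","side","wrist"):
    st=get_state(); im=optics.get_image(n); D[n]=(st,im); cv2.imwrite(f"pics/{n}0.png",im["pixels"])
pickle.dump(D,open("d0.pkl","wb"))
print(get_state()); print(cam(D['top'][1]),cam(D['side'][1]))
E
```

```text
{'clock': 0.15, 'qpos': array([-1.27697383e+00,  2.76410474e-01,  1.50584239e+00,  2.97002799e-06,
        1.36071186e+00, -1.21007174e-01]), 'qd': array([-1.33088960e-03, -3.92304010e-05, -4.58477431e-03,  9.16908531e-04,
       -7.29228944e-04, -2.74488982e-04]), 'effort': array([ 8.29422661e-04, -4.17144442e+01, -2.46032757e+01, -2.74259583e-05,
        7.65863835e-03, -1.21347480e-05]), 'position': array([ 0.23160828, -0.52580958,  0.20226082]), 'ee_rot': array([-6.83600666e-04,  9.78566383e-01,  2.05930482e-01, -5.77581929e-05]), 'contact_force': array([ 0.48184909, -0.36507576,  0.48065448]), 'moment': array([ 0.01693975, -0.02750089, -0.0145947 ]), 'gripper_force': 0.0, 'width': 0.08543744414513105}
(array([[ 0.00254507, -0.99908315,  0.04273627],
       [-0.99978975, -0.00341175, -0.0202191 ],
       [ 0.02034636, -0.04267582, -0.99888177]]), array([ 0.43409453, -0.08677933,  1.20325243])) (array([[ 0.99819041, -0.0471255 ,  0.03735085],
       [-0.05921166, -0.66202296,  0.74714094],
       [-0.01048227, -0.74800053, -0.66361535]]), array([ 0.44206093, -1.07826086,  0.95980081]))
```

View pics/top0.png

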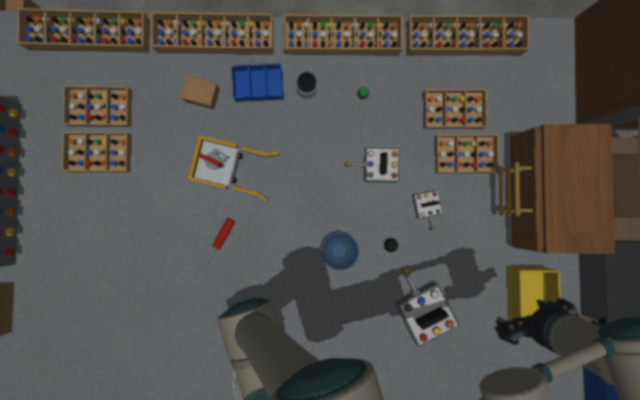

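View pics/side0.png

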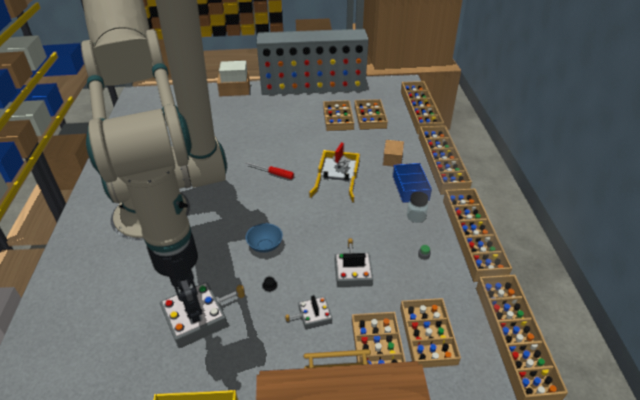

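The top picture shows three look-alike modules: small at (428,204), medium at (381,164) with its stud to the left at (348,163), and large at (428,312). The bay is at (215,162), its mouth opening to the right with flare tips at (278,153) and (267,198), and the wing is at (210,158). The middle one is my candidate. I'll check its size and view it in an enlarged crop.

```bash
python3 - <<'E'
from h import *
import pickle
D=pickle.load(open("d0.pkl","rb")); im=D['top'][1]; px=im['pixels']
hsv=cv2.cvtColor(px,cv2.COLOR_BGR2HSV)
w=((hsv[...,2]>150)&(hsv[...,1]<50)).astype(np.uint8)
for c,win in (("mid",(350,135,412,195)),("small",(405,182,450,225)),("big",(390,275,470,350))):
    x0,y0,x1,y1=win; m=np.zeros_like(w); m[y0:y1,x0:x1]=w[y0:y1,x0:x1]
    pts=cv2.findNonZero(m); r=cv2.minAreaRect(cv2.convexHull(pts)); 
    b=[onz(im,p,0.03) for p in cv2.boxPoints(r)]
    print(c,np.round(r[0],1),[round(float(np.linalg.norm(b[i]-b[i+1])),4) for i in (0,1)], np.round(np.mean(b,0),4), [np.round(p[:2],4) for p in b])
a=cv2.resize(px[130:205,180:290],None,fx=7,fy=7,interpolation=cv2.INTER_CUBIC)[:, :770]
cv2.imwrite("pics/bay.png",a)
b=cv2.resize(px[135:195,335:415],None,fx=8,fy=8,interpolation=cv2.INTER_CUBIC)
cv2.imwrite("pics/mod.png",b)
yel=((hsv[...,0]>15)&(hsv[...,0]<35)&(hsv[...,1]>120)&(hsv[...,2]>90)).astype(np.uint8)
m=np.zeros_like(yel); m[130:205,180:290]=yel[130:205,180:290]
n,l,s,c=cv2.connectedComponentsWithStats(m); print(s,c)
E
```

```text
mid [382. 164.] [0.0737, 0.0738] [ 0.5701 -0.2733  0.03  ] [array([ 0.6069, -0.2365]), array([ 0.6072, -0.3103]), array([ 0.5333, -0.31  ]), array([ 0.5331, -0.2364])]
small [428.1 204.2] [0.0541, 0.0513] [ 0.4649 -0.3939  0.03  ] [array([ 0.4847, -0.3626]), array([ 0.4955, -0.4156]), array([ 0.4451, -0.4252]), array([ 0.4344, -0.3723])]
big [428.3 315.1] [0.1034, 0.1032] [ 0.1785 -0.3912  0.03  ] [array([ 0.2018, -0.3219]), array([ 0.2476, -0.4147]), array([ 0.155 , -0.4603]), array([ 0.1097, -0.3679])]
[[     0      0    640    400 255372]
 [   188    136     49     53    396]
 [   242    147     37      9    122]
 [   232    187     35     14    110]] [[319.73646289 199.5884631 ]
 [205.09343434 159.18434343]
 [259.44262295 151.98360656]
 [249.00909091 191.96363636]]
```

View pics/bay.png

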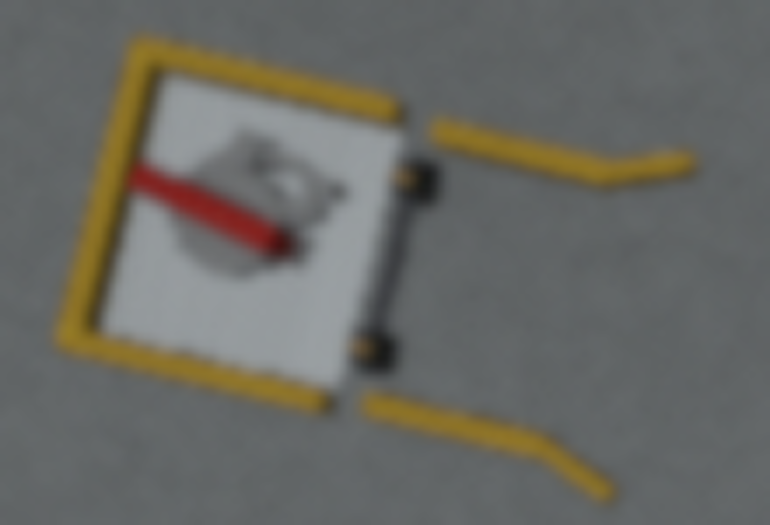

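View pics/mod.png

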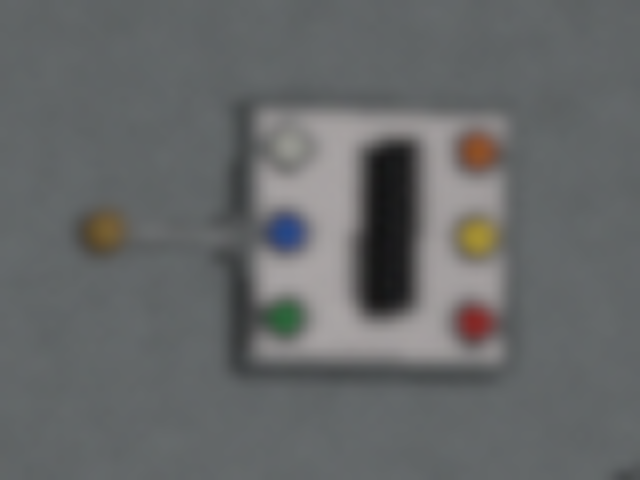

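The bay crop shows the flare tips at (690,160) and (610,490), the guide walls, the bumper pads at (418,182) and (375,350), and the red wing from (140,175) to (280,243). The module crop shows the middle-sized module, its stud head on the left at (102,232) and the handle bar at (388,228). Next I measure these points.

```bash
python3 - <<'E'
from h import *
import pickle
D=pickle.load(open("d0.pkl","rb")); im=D['top'][1]
print(im['K'],im['k1'],D['wrist'][1]['T_tool_cam'])
B=lambda c:(180+(c[0]+.5)/7-.5,130+(c[1]+.5)/7-.5)
M=lambda c:(335+(c[0]+.5)/8-.5,135+(c[1]+.5)/8-.5)
def o(f,c,z): return onz(im,f(c),z)[:2]
# bay: points on top of walls
P={k:o(B,c,z) for k,c,z in [("tipR",(690,160),.024),("tipL",(610,490),.024),("kR",(605,176),.024),("kL",(540,441),.024),("sR",(435,130),.024),("sL",(368,403),.024),("hR",(402,108),.03),("hL",(326,404),.03),("cR",(140,45),.03),("cL",(68,338),.03),("padR",(418,182),.03),("padL",(375,350),.03)]}
for k,v in P.items(): print(k,np.round(v,4))
d=lambda a,b:np.linalg.norm(P[a]-P[b])
print("gaps tips,k,s,h,c",[round(d(*p),4) for p in (("tipR","tipL"),("kR","kL"),("sR","sL"),("hR","hL"),("cR","cL"))])
for a,b in (("sR","kR"),("sL","kL"),("cR","hR"),("cL","hL")):
    v=P[a]-P[b]; print("ydir deg",a,np.degrees(np.arctan2(v[1],v[0])), np.linalg.norm(v))
for a,b in (("tipR","tipL"),("kR","kL"),("sR","sL"),("hR","hL"),("cR","cL"),("padR","padL")):
    v=P[a]-P[b]; print("xdir+90",90+np.degrees(np.arctan2(v[1],v[0])),np.round((P[a]+P[b])/2,4))
for c in ((140,175),(280,243)): print("wing",o(B,c,.086))
print("mod head",o(M,(102,232),.035),"handle",o(M,(388,228),.072),[np.round(o(M,c,.072),4) for c in ((395,138),(382,318))])
print("corners",[np.round(o(M,c,.03),4) for c in ((252,103),(510,113),(505,365),(248,362))])
E
```

```text
[[449.24039936   0.         319.96460891]
 [  0.         449.24039936 196.40909929]
 [  0.           0.           1.        ]] 0.04425082735898158 [[-3.42687570e-04 -9.64633157e-01 -2.63595818e-01  6.59921780e-02]
 [ 9.99999795e-01 -4.73022615e-04  4.30984830e-04  1.15730151e-03]
 [-5.40429040e-04 -2.63595616e-01  9.64633121e-01 -1.71304627e-01]
 [ 0.00000000e+00  0.00000000e+00  0.00000000e+00  1.00000000e+00]]
tipR [ 6.e-01 -3.e-04]
tipL [0.4758 0.0288]
kR [0.5938 0.0315]
kL [0.494  0.0551]
sR [0.6107 0.0952]
sL [0.508  0.1191]
hR [0.618  0.1066]
hL [0.5072 0.1336]
cR [0.6407 0.2036]
cL [0.5313 0.2286]
padR [0.5903 0.1004]
padL [0.5274 0.1157]
gaps tips,k,s,h,c [np.float64(0.1276), np.float64(0.1025), np.float64(0.1054), np.float64(0.114), np.float64(0.1123)]
ydir deg sR 75.11920088935639 0.06584972929457286
ydir deg sL 77.6944825736168 0.06558446479702493
ydir deg cR 76.78732273892075 0.09963337384111849
ydir deg cL 75.77647696899416 0.09805686394956857
xdir+90 76.82033481424361 [0.5379 0.0143]
xdir+90 76.73104164470296 [0.5439 0.0433]
xdir+90 76.86606853116069 [0.5594 0.1072]
xdir+90 76.29073976718809 [0.5626 0.1201]
xdir+90 77.09545643398252 [0.586  0.2161]
xdir+90 76.30663082312599 [0.5588 0.1081]
wing [0.58461669 0.18918424]
wing [0.56078447 0.13983785]
mod head [ 0.57025305 -0.18170374] handle [ 0.56759799 -0.26934848] [array([ 0.5962, -0.2716]), array([ 0.539 , -0.2674])]
corners [array([ 0.6136, -0.2314]), array([ 0.6107, -0.3164]), array([ 0.5276, -0.3144]), array([ 0.5283, -0.23  ])]
```

The measurements agree with the sizes given. The middle module has its centre near (0.570,-0.272) with +y at about 89°. The bay axis is near (0.574,0.167) with +y at about 76.6°. I'll move above the module and turn towards it.

>>> {"name": "send_rows", "arguments": {
  "increments": [
    {"gripper": -1, "linear": [0.042, 0.032, 0], "delta_rot": [0, 0, 0.15]},
    {"gripper": -1, "linear": [0.084, 0.064, 0], "delta_rot": [0, 0, 0.3]},
    {"gripper": -1, "linear": [0.126, 0.096, 0], "delta_rot": [0, 0, 0.45]},
    {"gripper": -1, "linear": [0.168, 0.128, 0], "delta_rot": [0, 0, 0.6]},
    {"gripper": -1, "linear": [0.21, 0.16, 0], "delta_rot": [0, 0, 0.75]},
    {"gripper": -1, "linear": [0.252, 0.192, 0], "delta_rot": [0, 0, 0.9]},
    {"gripper": -1, "linear": [0.294, 0.224, 0], "delta_rot": [0, 0, 1.05]},
    {"gripper": -1, "linear": [0.337, 0.254, 0], "delta_rot": [0, 0, 1.2]}
  ]
}}

```text
clock: 0.95
position: [0.552, -0.2834, 0.2027]
ee_rot: [-0.0, 0.689, 0.725, -0.0]
contact_force: [1.5, -0.7, 0.1]
width: 0.0854
gripper_force: 0.0
```

>>> {"name": "send_rows", "arguments": {
  "increments": [
    {"gripper": -1, "linear": [0, 0, 0], "delta_rot": [0, 0, 0.15]},
    {"gripper": -1, "linear": [0, 0, 0], "delta_rot": [0, 0, 0.3]},
    {"gripper": -1, "linear": [0, 0, 0], "delta_rot": [0, 0, 0.45]},
    {"gripper": -1, "linear": [0, 0, 0], "delta_rot": [0, 0, 0.6]},
    {"gripper": -1, "linear": [0, 0, 0], "delta_rot": [0, 0, 0.75]},
    {"gripper": -1, "linear": [0, 0, 0], "delta_rot": [0, 0, 0.9]},
    {"gripper": -1, "linear": [0, 0, 0], "delta_rot": [0, 0, 1.05]},
    {"gripper": -1, "linear": [0, 0, 0], "delta_rot": [0, 0, 1.2]}
  ]
}}

```text
clock: 1.75
position: [0.5506, -0.2849, 0.2025]
ee_rot: [-0.0, 0.16, 0.987, 0.0]
contact_force: [0.3, 0.2, -0.5]
width: 0.0853
gripper_force: 0.0
```

>>> {"name": "send_rows", "arguments": {
  "increments": [
    {"gripper": -1, "linear": [0, 0, 0], "delta_rot": [0, 0, 0.15]},
    {"gripper": -1, "linear": [0, 0, 0], "delta_rot": [0, 0, 0.3]},
    {"gripper": -0.3, "linear": [0, 0, 0], "delta_rot": [0, 0, 0.3]},
    {"gripper": -0.3, "linear": [0, 0, 0], "delta_rot": [0, 0, 0.3]},
    {"gripper": -0.3, "linear": [0, 0, 0], "delta_rot": [0, 0, 0.3]},
    {"gripper": -0.3, "linear": [0, 0, 0], "delta_rot": [0, 0, 0.3]}
  ],
  "newtons": 60
}}

```text
clock: 2.35
position: [0.5508, -0.2851, 0.2029]
ee_rot: [-0.0, 0.014, 1.0, 0.0]
contact_force: [-0.2, -0.9, -0.1]
width: 0.0557
gripper_force: 0.0
```

```bash
python3 - <<'E'
from h import *
import pickle
st=get_state(); im=optics.get_image("wrist"); pickle.dump((st,im),open("w1.pkl","wb")); cv2.imwrite("pics/w1.png",im["pixels"])
q=st['ee_rot']; M=R.from_quat([q[1],q[2],q[3],q[0]]).as_matrix()
print(st['clock'],st['position'],np.degrees(np.arctan2(M[1,1],M[0,1])),M[:,2],st['width'],st['qpos'],st['contact_force'])
for P in ((.5695,-.2715,.072),(.57,-.1815,.035)): print(proj(im,P,st))
E
```

```text
2.35 [ 0.55075635 -0.28507469  0.20285789] 88.39039247101067 [-9.35902208e-05  1.79018523e-04 -9.99999980e-01] 0.05570107797465026 [-5.89835762e-01  3.44237934e-01  1.40404618e+00  9.82534027e-05
  1.39348590e+00 -2.13255649e+00] [-0.20687639 -0.88274853 -0.12243212]
[333.4883208  201.50019977]
[420.78427097 189.57235737]
```

View pics/w1.png

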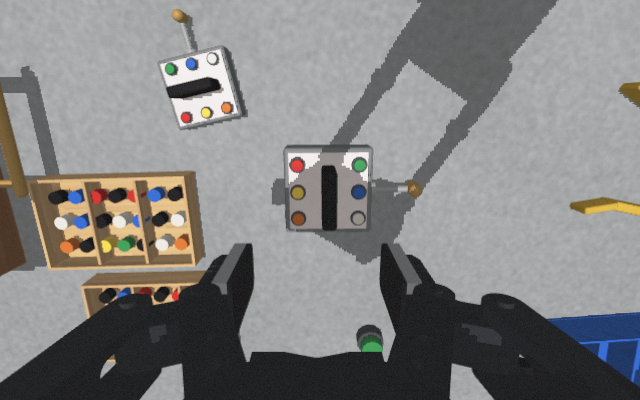

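The wrist view confirms the middle-sized module (larger than the one at (200,85)). Its handle is at about (330,197), its stud head at (415,188) and its box edges at x 285–372. Casting the rays:

```bash
python3 - <<'E'
from h import *
import pickle
st,im=pickle.load(open("w1.pkl","rb"));hsv=cv2.cvtColor(im['pixels'],cv2.COLOR_BGR2HSV)
for n,lo,hi,z in (("head",(400,175),(430,200),.035),("bar",(312,155),(345,240),.072),):
    s=im['pixels'][lo[1]:hi[1],lo[0]:hi[0]]; h=hsv[lo[1]:hi[1],lo[0]:hi[0]]
    m=(h[...,2]<60) if n=="bar" else (h[...,1]>90)
    y,x=np.nonzero(m); x=x+lo[0];y=y+lo[1]
    print(n,x.min(),x.max(),y.min(),y.max(),x.mean(),y.mean(), onz(im,(x.mean(),y.mean()),z,st))
print([np.round(onz(im,c,.03,st),4) for c in ((285,147),(371,147),(371,231),(285,231))])
x0=[np.round(onz(im,c,.072,st),4) for c in ((322,166),(338,166),(338,230),(322,230))];print(x0)
for P in ((.569,-.274,.072),(.541,-.274,.072),(.597,-.274,.072)): print(proj(im,P,st))
E
```

```text
head 406 421 181 196 413.69444444444446 188.42777777777778 [ 0.56860358 -0.18871297  0.035     ]
bar 322 336 166 230 328.93270241850684 198.04837013669822 [ 0.56612864 -0.27558074  0.072     ]
[array([ 0.5239, -0.3169,  0.03  ]), array([ 0.5263, -0.2316,  0.03  ]), array([ 0.6151, -0.2304,  0.03  ]), array([ 0.6125, -0.3216,  0.03  ])]
[array([ 0.5366, -0.2812,  0.072 ]), array([ 0.537, -0.267,  0.072]), array([ 0.5972, -0.2677,  0.072 ]), array([ 0.5968, -0.2826,  0.072 ])]
[330.73037179 201.04652964]
[330.18176577 170.69664917]
[331.25471337 229.99404115]
```

>>> {"name": "send_rows", "arguments": {
  "increments": [
    {"gripper": -0.3, "linear": [0.018, 0.0105, -0.03], "delta_rot": [0, 0, 0]},
    {"gripper": -0.3, "linear": [0.018, 0.0105, -0.06], "delta_rot": [0, 0, 0]},
    {"gripper": -0.3, "linear": [0.018, 0.0105, -0.09], "delta_rot": [0, 0, 0]},
    {"gripper": -0.3, "linear": [0.018, 0.0105, -0.12], "delta_rot": [0, 0, 0]},
    {"gripper": -0.3, "linear": [0.018, 0.0105, -0.145], "delta_rot": [0, 0, 0]},
    {"gripper": -0.3, "linear": [0.018, 0.0105, -0.162], "delta_rot": [0, 0, 0]},
    {"gripper": -0.3, "linear": [0.018, 0.0105, -0.162], "delta_rot": [0, 0, 0]}
  ]
}}

```text
clock: 3.1
position: [0.5668, -0.2734, 0.0381]
ee_rot: [-0.003, 0.014, 1.0, 0.002]
contact_force: [0.1, -0.0, -0.4]
width: 0.0555
gripper_force: 0.0
```

>>> {"name": "send_rows", "arguments": {
  "increments": [
    {"gripper": 1, "linear": [0, 0, 0], "delta_rot": [0, 0, 0]},
    {"gripper": 1, "linear": [0, 0, 0], "delta_rot": [0, 0, 0]},
    {"gripper": 1, "linear": [0, 0, 0], "delta_rot": [0, 0, 0]},
    {"gripper": 1, "linear": [0, 0, 0], "delta_rot": [0, 0, 0]},
    {"gripper": 1, "linear": [0, 0, 0], "delta_rot": [0, 0, 0]},
    {"gripper": 1, "linear": [0, 0, 0], "delta_rot": [0, 0, 0]}
  ],
  "newtons": 60
}}

```text
clock: 3.7
position: [0.5697, -0.2747, 0.0424]
ee_rot: [0.001, 0.013, 1.0, -0.0]
contact_force: [0.4, 1.6, 6.2]
width: 0.0096
gripper_force: 59.2
```

>>> {"name": "send_rows", "arguments": {
  "increments": [
    {"gripper": 1, "linear": [0, 0, 0.005], "delta_rot": [0, 0, 0]},
    {"gripper": 1, "linear": [0, 0, 0.012], "delta_rot": [0, 0, 0]},
    {"gripper": 1, "linear": [0, 0, 0.012], "delta_rot": [0, 0, 0]},
    {"gripper": 1, "linear": [0, 0, 0.012], "delta_rot": [0, 0, 0]}
  ]
}}

```text
clock: 4.1
position: [0.5685, -0.2746, 0.0526]
ee_rot: [-0.0, 0.013, 1.0, 0.0]
contact_force: [1.1, 0.3, -5.7]
width: 0.0098
gripper_force: 58.5
```

>>> {"name": "send_rows", "arguments": {
  "increments": [
    {"gripper": 1, "linear": [-0.006, 0.028, 0], "delta_rot": [0, 0, -0.026]},
    {"gripper": 1, "linear": [-0.012, 0.056, 0], "delta_rot": [0, 0, -0.052]},
    {"gripper": 1, "linear": [-0.018, 0.084, 0], "delta_rot": [0, 0, -0.078]},
    {"gripper": 1, "linear": [-0.024, 0.112, 0], "delta_rot": [0, 0, -0.104]},
    {"gripper": 1, "linear": [-0.03, 0.14, 0], "delta_rot": [0, 0, -0.13]},
    {"gripper": 1, "linear": [-0.036, 0.168, 0], "delta_rot": [0, 0, -0.156]},
    {"gripper": 1, "linear": [-0.042, 0.196, 0], "delta_rot": [0, 0, -0.182]},
    {"gripper": 1, "linear": [-0.048, 0.219, 0], "delta_rot": [0, 0, -0.206]}
  ]
}}

```text
clock: 4.9
position: [0.5199, -0.054, 0.0525]
ee_rot: [-0.001, 0.117, 0.993, 0.0]
contact_force: [0.8, 0.5, -5.8]
width: 0.0093
gripper_force: 59.6
```

```bash
python3 - <<'E'
from h import *
import pickle
D={}
for n in ("wrist","side"):
    st=get_state(); im=optics.get_image(n); D[n]=(st,im)
pickle.dump(D,open("d2.pkl","wb"))
st,im=D["wrist"]
q=st['ee_rot']; M=R.from_quat([q[1],q[2],q[3],q[0]]).as_matrix()
print(st['clock'],st['position'],np.degrees(np.arctan2(M[1,1],M[0,1])),M[:,2],st['width'],st['contact_force'],st['moment'])
cv2.imwrite("pics/w2.png",im["pixels"])
E
```

```text
4.9 [ 0.51986737 -0.05402072  0.05254273] 76.61521605322434 [-1.08300356e-03  7.37422681e-04 -9.99999142e-01] 0.009252117423122317 [ 0.75775508  0.48693427 -5.7699014 ] [-0.01799444  0.02603395 -0.01277886]
```

View pics/w2.png

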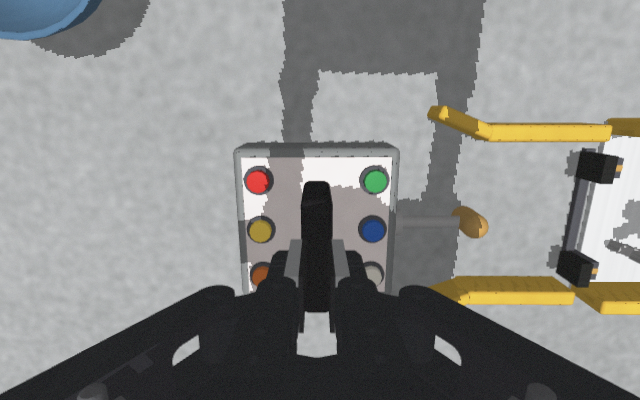

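The wrist view shows the module held, with its stud head at (470,221). The left wall's top strip runs from (487,130) to (610,130), the right wall's from (455,285) to (575,290), and the bumper pads are at (598,166) and (576,267). I compute the centreline offset from these.

```bash
python3 - <<'E'
from h import *
import pickle
D=pickle.load(open("d2.pkl","rb")); st,im=D['wrist']
px=im['pixels']; hsv=cv2.cvtColor(px,cv2.COLOR_BGR2HSV)
th=np.radians(76.6); u=np.array([np.cos(th),np.sin(th)]); xb=np.array([u[1],-u[0]]); ax=np.array([.574,.167])
for col in (500,530,560):
    ys=np.nonzero((hsv[:,col,1]>110)&(hsv[:,col,0]>15)&(hsv[:,col,0]<35))[0]
    seg=np.split(ys,np.nonzero(np.diff(ys)>3)[0]+1)
    for s in seg:
        if len(s)<4: continue
        v=hsv[s[0]:s[-1]+1,col,2]
        P=[onz(im,(col,y),.024,st)[:2]-ax for y in (s[0],s[-1]+1)]
        print(col,s[0],s[-1],[(round(float(p@xb),4),round(float(p@u),4)) for p in P],v)
for c in ((399,155),(236,155),(394,292)):
    p=onz(im,c,.0425,st)[:2]-ax; print("mod corner",p@xb,p@u)
p=np.array(st['position'])[:2]-ax; print("tcp",p@xb,p@u)
hd=[onz(im,c,.047,st)[:2]-ax for c in ((463,217),)]; print("head",[(p@xb,p@u) for p in hd])
for c in ((487,137),(428,113),(605,137),(611,124)):
    p=onz(im,c,.024,st)[:2]-ax; print(c,p@xb,p@u)
for c in ((617,157),(617,180),(598,166),(593,285)): 
    p=onz(im,c,.03,st)[:2]-ax; print("pad",c,p@xb,p@u)
E
```

```text
500 123 141 [(-0.0579, -0.1252), (-0.0472, -0.1236)] [139 158 210 228 234 236 238 237 237 236 236 236 234 235 235 235 194 186
 178]
500 276 303 [(0.0377, -0.1118), (0.0579, -0.1089)] [132 128 128 130 128 129 128 122 122 122 126 125 128 133 131 159 211 226
 233 236 234 234 234 234 234 233 233 228]
530 123 141 [(-0.0578, -0.1082), (-0.0472, -0.1065)] [137 149 205 199 223 234 236 235 235 234 233 233 233 232 232 233 205 193
 175]
530 277 304 [(0.0384, -0.0926), (0.0586, -0.0893)] [126 125 126 127 129 131 131 132 127 123 130 133 131 131 155 202 222 228
 233 233 233 232 233 232 231 230 229 207]
560 123 141 [(-0.0578, -0.0914), (-0.0472, -0.0894)] [138 143 204 223 228 232 233 233 233 233 231 231 232 232 231 230 209 198
 176]
560 283 304 [(0.0426, -0.0727), (0.0585, -0.0698)] [129 130 128 130 128 129 131 134 153 197 222 228 232 232 233 233 233 233
 233 234 228 171]
mod corner -0.04240591890385734 -0.18551508381860368
mod corner -0.04241980687270902 -0.2713009049869869
mod corner 0.03830302786356848 -0.18337183385590558
tcp -0.0014378246578031447 -0.22754874670376432
head [(np.float64(-0.009564050435257706), np.float64(-0.15002915586181068))]
(487, 137) -0.05005906870839273 -0.13145903711528376
(428, 113) -0.06340654078112846 -0.1662930566565991
(605, 137) -0.04996781436127395 -0.06434568681673075
(611, 124) -0.05721703756953296 -0.06258806136712702
pad (617, 157) -0.03939981093402194 -0.0601362532237524
pad (617, 180) -0.02620272835557238 -0.05710121273446067
pad (598, 166) -0.03430266143540863 -0.06963781615405125
pad (593, 285) 0.04060754787386551 -0.05668978101264955
```

The centreline is confirmed: the wall inner faces are at ±0.049 laterally and the module is within 2 mm of the middle. Next I lower to just above the table and slide in.

>>> {"name": "send_rows", "arguments": {
  "increments": [
    {"gripper": 1, "linear": [0, 0, -0.009], "delta_rot": [0, 0, 0]},
    {"gripper": 1, "linear": [0.0032, 0.0136, -0.009], "delta_rot": [0, 0, 0]},
    {"gripper": 1, "linear": [0.0064, 0.0272, -0.009], "delta_rot": [0, 0, 0]},
    {"gripper": 1, "linear": [0.0097, 0.0409, -0.009], "delta_rot": [0, 0, 0]},
    {"gripper": 1, "linear": [0.013, 0.0545, -0.009], "delta_rot": [0, 0, 0]},
    {"gripper": 1, "linear": [0.0162, 0.0681, -0.009], "delta_rot": [0, 0, 0]},
    {"gripper": 1, "linear": [0.0195, 0.0817, -0.009], "delta_rot": [0, 0, 0]},
    {"gripper": 1, "linear": [0.0195, 0.0817, -0.009], "delta_rot": [0, 0, 0]}
  ]
}}

```text
clock: 5.8
position: [0.5409, 0.0283, 0.044]
ee_rot: [0.0, 0.115, 0.993, 0.001]
contact_force: [0.7, -0.9, -4.7]
width: 0.0095
gripper_force: 59.6
```

>>> {"name": "send_rows", "arguments": {
  "increments": [
    {"gripper": 1, "linear": [0.0014, 0.0058, 0], "delta_rot": [0, 0, 0]},
    {"gripper": 1, "linear": [0.0028, 0.0117, 0], "delta_rot": [0, 0, 0]},
    {"gripper": 1, "linear": [0.0042, 0.0175, 0], "delta_rot": [0, 0, 0]},
    {"gripper": 1, "linear": [0.0053, 0.0224, 0], "delta_rot": [0, 0, 0]},
    {"gripper": 1, "linear": [0.0065, 0.0272, 0], "delta_rot": [0, 0, 0]},
    {"gripper": 1, "linear": [0.0065, 0.0272, 0], "delta_rot": [0, 0, 0]}
  ]
}}

```text
clock: 6.4
position: [0.5471, 0.0539, 0.044]
ee_rot: [0.0, 0.116, 0.993, 0.0]
contact_force: [0.6, -0.4, -5.5]
width: 0.0095
gripper_force: 59.6
```

>>> {"name": "send_rows", "arguments": {
  "increments": [
    {"gripper": 1, "linear": [0.0007, 0.0029, 0], "delta_rot": [0, 0, 0]},
    {"gripper": 1, "linear": [0.0009, 0.0039, 0], "delta_rot": [0, 0, 0]},
    {"gripper": 1, "linear": [0.0009, 0.0039, 0], "delta_rot": [0, 0, 0]}
  ]
}}

```text
clock: 6.7
position: [0.5477, 0.0572, 0.0439]
ee_rot: [0.0, 0.116, 0.993, 0.0]
contact_force: [0.2, -1.0, -5.7]
width: 0.009
gripper_force: 59.5
```

>>> {"name": "send_rows", "arguments": {
  "increments": [
    {"gripper": 1, "linear": [0.0005, 0.0019, 0], "delta_rot": [0, 0, 0]},
    {"gripper": 1, "linear": [0.0005, 0.0019, 0], "delta_rot": [0, 0, 0]},
    {"gripper": 1, "linear": [0.0005, 0.0019, 0], "delta_rot": [0, 0, 0]}
  ]
}}

```text
clock: 7.0
position: [0.5482, 0.0591, 0.0439]
ee_rot: [0.0, 0.116, 0.993, 0.0]
contact_force: [-1.3, 0.1, -5.5]
width: 0.009
gripper_force: 59.6
```

>>> {"name": "send_rows", "arguments": {
  "increments": [
    {"gripper": 1, "linear": [0.0005, 0.0019, 0], "delta_rot": [0, 0, 0]},
    {"gripper": 1, "linear": [0.0005, 0.0019, 0], "delta_rot": [0, 0, 0]},
    {"gripper": 1, "linear": [0.0005, 0.0019, 0], "delta_rot": [0, 0, 0]}
  ]
}}

```text
clock: 7.3
position: [0.5485, 0.0607, 0.0439]
ee_rot: [-0.0, 0.116, 0.993, -0.0]
contact_force: [-0.7, -2.3, -3.4]
width: 0.0093
gripper_force: 59.9
```

>>> {"name": "send_rows", "arguments": {
  "increments": [
    {"gripper": 1, "linear": [0.0005, 0.0019, 0], "delta_rot": [0, 0, 0]},
    {"gripper": 1, "linear": [0.0005, 0.0019, 0], "delta_rot": [0, 0, 0]},
    {"gripper": 1, "linear": [0.0005, 0.0019, 0], "delta_rot": [0, 0, 0]}
  ]
}}

```text
clock: 7.6
position: [0.5487, 0.0615, 0.0441]
ee_rot: [-0.0, 0.116, 0.993, -0.001]
contact_force: [-2.3, -5.8, -3.6]
width: 0.0092
gripper_force: 60.4
```

Contact with the bumper is at about 6 N, with the centre about 108.5 mm before the axis, as specified. Now I set it down, release and rise.

>>> {"name": "send_rows", "arguments": {
  "increments": [
    {"gripper": 1, "linear": [0, 0, -0.001], "delta_rot": [0, 0, 0]},
    {"gripper": 1, "linear": [0, 0, -0.0015], "delta_rot": [0, 0, 0]},
    {"gripper": -0.3, "linear": [0, 0, -0.0015], "delta_rot": [0, 0, 0]},
    {"gripper": -0.3, "linear": [0, 0, -0.0015], "delta_rot": [0, 0, 0]},
    {"gripper": -0.3, "linear": [0, 0, -0.0015], "delta_rot": [0, 0, 0]},
    {"gripper": -0.3, "linear": [0, 0, -0.0015], "delta_rot": [0, 0, 0]}
  ]
}}

```text
clock: 8.2
position: [0.55, 0.0634, 0.0429]
ee_rot: [0.001, 0.116, 0.993, 0.0]
contact_force: [0.2, 0.2, 0.1]
width: 0.0552
gripper_force: 0.0
```

>>> {"name": "send_rows", "arguments": {
  "increments": [
    {"gripper": -0.3, "linear": [0, 0, 0.02], "delta_rot": [0, 0, 0]},
    {"gripper": -0.3, "linear": [0, 0, 0.06], "delta_rot": [0, 0, 0]},
    {"gripper": -0.3, "linear": [0, 0, 0.1], "delta_rot": [0, 0, 0]},
    {"gripper": -0.3, "linear": [0, 0, 0.13], "delta_rot": [0, 0, 0]},
    {"gripper": -0.3, "linear": [0, 0, 0.155], "delta_rot": [0, 0, 0]},
    {"gripper": -0.3, "linear": [0, 0, 0.155], "delta_rot": [0, 0, 0]}
  ]
}}

```text
clock: 8.8
position: [0.5521, 0.0633, 0.2017]
ee_rot: [0.005, 0.116, 0.993, 0.001]
contact_force: [0.1, 0.3, -0.5]
width: 0.0555
gripper_force: 0.0
```

>>> {"name": "send_rows", "arguments": {
  "increments": [
    {"gripper": -0.3, "linear": [0.004, 0.014, 0], "delta_rot": [0, 0, 0.15]},
    {"gripper": -0.3, "linear": [0.008, 0.028, 0], "delta_rot": [0, 0, 0.3]},
    {"gripper": -0.3, "linear": [0.012, 0.042, 0], "delta_rot": [0, 0, 0.45]},
    {"gripper": -0.3, "linear": [0.016, 0.056, 0], "delta_rot": [0, 0, 0.6]},
    {"gripper": -0.3, "linear": [0.02, 0.07, 0], "delta_rot": [0, 0, 0.75]},
    {"gripper": -0.3, "linear": [0.025, 0.084, 0], "delta_rot": [0, 0, 0.9]},
    {"gripper": -0.3, "linear": [0.025, 0.1, 0], "delta_rot": [0, 0, 1.05]},
    {"gripper": -0.3, "linear": [0.025, 0.105, 0], "delta_rot": [0, 0, 1.2]}
  ]
}}

```text
clock: 9.6
position: [0.5737, 0.1696, 0.1958]
ee_rot: [-0.001, -0.468, 0.884, 0.001]
contact_force: [0.4, 0.2, 0.5]
width: 0.0557
gripper_force: 0.0
```

```bash
python3 - <<'E'
from h import *
import pickle
D={}
for n in ("wrist","top"):
    st=get_state(); im=optics.get_image(n); D[n]=(st,im)
pickle.dump(D,open("d3.pkl","wb"))
st,im=D["wrist"]
q=st['ee_rot']; M=R.from_quat([q[1],q[2],q[3],q[0]]).as_matrix()
print(st['clock'],st['position'],np.degrees(np.arctan2(M[1,1],M[0,1])),st['qpos'],st['width'])
cv2.imwrite("pics/w3.png",im["pixels"])
E
```

```text
9.6 [0.57365847 0.16955538 0.1958102 ] 145.84489126435867 [ 1.70326836e-01  3.15810225e-01  1.46446918e+00  1.20719804e-03
  1.36338127e+00 -2.37539721e+00] 0.055681412418639366
```

View pics/w3.png

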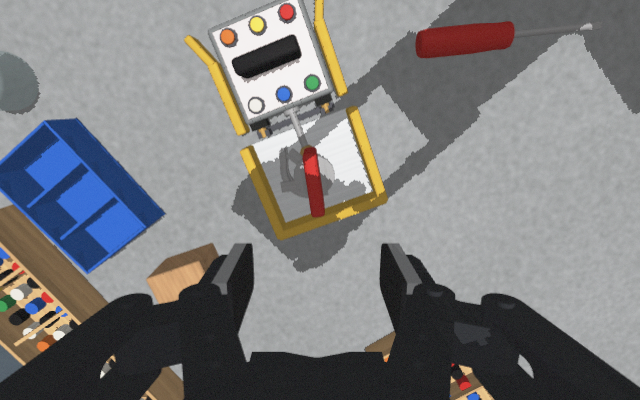

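The module is seated: front at the pads, stud in the slot near (297,130). The red wing spans about (310,148) to (318,216). I measure the wing.

```bash
python3 - <<'E'
from h import *
import pickle
D=pickle.load(open("d3.pkl","rb")); st,im=D['wrist']
px=im['pixels']; hsv=cv2.cvtColor(px,cv2.COLOR_BGR2HSV)
m=((hsv[...,1]>140)&((hsv[...,0]<8)|(hsv[...,0]>172)));
mm=np.zeros_like(m); mm[140:222,290:335]=m[140:222,290:335]
th=np.radians(76.6); u=np.array([np.cos(th),np.sin(th)]); xb=np.array([u[1],-u[0]]); ax=np.array([.574,.167])
for y in range(144,220,5):
    x=np.nonzero(mm[y])[0]
    if len(x): print(y,x.min(),x.max(),hsv[y,x,2])
for ang in (0,):
  for c in (0,.1,.2):
    a=th-c; w=np.array([np.cos(a),np.sin(a)]); n=np.array([-w[1],w[0]])
    print(c,[np.round(proj(im,[*(ax+s*.028*w+t*.006*n),z],st)).tolist() for z in (.086,.04) for s in(-1,1) for t in (-1,1)])
E
```

```text
149 305 314 [100 104 106 104 106 104 104 103 104 103]
154 303 316 [108 109 116 115 119 119 119 119 122 123 119 124 145 107]
159 303 316 [114 119 120 123 134 192 221 221 221 222 223 213 195 168]
164 304 317 [122 174 213 217 219 218 221 221 221 221 220 205 188 132]
169 304 318 [125 199 205 217 218 219 221 220 221 221 221 217 203 187 129]
174 305 319 [106 124 168 123 133 181 184 184 189 218 189 214 200 177 110]
179 306 319 [110 119 120 122 124 123 125 123 124 124 127 122 115 111]
184 307 320 [115 120 118 123 122 123 124 123 124 121 122 121 118 105]
189 308 321 [116 121 119 126 123 121 124 119 122 123 125 120 115 102]
194 308 322 [104 118 121 124 123 124 122 124 123 127 124 122 118 111  96]
199 309 322 [109 116 122 121 124 125 125 123 125 123 123 121 115 107]
204 310 323 [111 117 122 121 126 120 125 125 124 123 122 121 116 104]
209 311 323 [114 118 123 122 122 125 122 121 125 124 119 119 114]
214 312 323 [114 117 124 123 123 123 124 120 121 121 118 113]
0 [[296.0, 158.0], [310.0, 153.0], [320.0, 219.0], [333.0, 214.0], [299.0, 151.0], [310.0, 146.0], [320.0, 204.0], [331.0, 200.0]]
0.1 [[299.0, 156.0], [313.0, 152.0], [317.0, 219.0], [330.0, 216.0], [301.0, 149.0], [313.0, 146.0], [317.0, 204.0], [328.0, 201.0]]
0.2 [[302.0, 155.0], [317.0, 152.0], [313.0, 219.0], [327.0, 217.0], [304.0, 148.0], [317.0, 146.0], [314.0, 204.0], [326.0, 202.0]]
```

The wing is at cam ≈ 0.22 rad, centred at (0.574,0.167). I align across its thickness and descend.

>>> {"name": "send_rows", "arguments": {
  "increments": [
    {"gripper": -0.3, "linear": [0, -0.0025, -0.03], "delta_rot": [0, 0, 0.143]},
    {"gripper": -0.3, "linear": [0, -0.0025, -0.06], "delta_rot": [0, 0, 0.143]},
    {"gripper": -0.3, "linear": [0, -0.0025, -0.085], "delta_rot": [0, 0, 0.143]},
    {"gripper": -0.3, "linear": [0, -0.0025, -0.085], "delta_rot": [0, 0, 0.143]},
    {"gripper": -0.3, "linear": [0, -0.0025, -0.085], "delta_rot": [0, 0, 0.143]}
  ]
}}

```text
clock: 10.2
position: [0.5741, 0.1651, 0.1121]
ee_rot: [-0.001, -0.526, 0.85, 0.0]
contact_force: [0.5, 0.1, 0.6]
width: 0.0557
gripper_force: 0.0
```

>>> {"name": "send_rows", "arguments": {
  "increments": [
    {"gripper": -0.3, "linear": [0, 0.0018, -0.02], "delta_rot": [0, 0, 0.008]},
    {"gripper": -0.3, "linear": [0, 0.0018, -0.04], "delta_rot": [0, 0, 0.008]},
    {"gripper": -0.3, "linear": [0, 0.0018, -0.055], "delta_rot": [0, 0, 0.008]},
    {"gripper": -0.3, "linear": [0, 0.0018, -0.066], "delta_rot": [0, 0, 0.008]},
    {"gripper": -0.3, "linear": [0, 0.0018, -0.066], "delta_rot": [0, 0, 0.008]}
  ]
}}

```text
clock: 10.7
position: [0.5741, 0.1671, 0.0462]
ee_rot: [-0.0, -0.53, 0.848, 0.0]
contact_force: [-0.4, -0.9, -0.2]
width: 0.0557
gripper_force: 0.0
```

>>> {"name": "send_rows", "arguments": {
  "increments": [
    {"gripper": 1, "linear": [0, 0, 0], "delta_rot": [0, 0, 0]},
    {"gripper": 1, "linear": [0, 0, 0], "delta_rot": [0, 0, 0]},
    {"gripper": 1, "linear": [0, 0, 0], "delta_rot": [0, 0, 0]},
    {"gripper": 1, "linear": [0, 0, 0], "delta_rot": [0, 0, 0]},
    {"gripper": 1, "linear": [0, 0, 0], "delta_rot": [0, 0, 0]},
    {"gripper": 1, "linear": [0, 0, 0], "delta_rot": [0, 0, 0]}
  ],
  "newtons": 50
}}

```text
clock: 11.3
position: [0.575, 0.1674, 0.0476]
ee_rot: [0.001, -0.53, 0.848, -0.0]
contact_force: [-1.0, -0.2, 5.7]
width: 0.0104
gripper_force: 50.8
```

```bash
cat > s.py <<'E'
from h import *
st=get_state(); q=st['ee_rot']; M=R.from_quat([q[1],q[2],q[3],q[0]]).as_matrix()
a=np.degrees(np.arctan2(M[1,1],M[0,1]))
c=np.radians((76.6+90-a+180)%360-180)
print("t",st['clock'],"pos",np.round(st['position'],4),"cam",round(c,3),"tilt",np.round(M[:2,2],4),"F",np.round(st['contact_force'],2),"M",np.round(st['moment'],3),"q6",round(st['qpos'][5],3),st['width'],st['gripper_force'])
E
python3 s.py
```

```text
t 11.3 pos [0.575  0.1674 0.0476] cam 0.219 tilt [0.0019 0.0004] F [-1.03 -0.23  5.72] M [-0.048  0.123  0.049] q6 -2.522 0.010414724837291998 50.77151119709015
```

>>> {"name": "send_rows", "arguments": {
  "increments": [
    {"gripper": 1, "linear": [0, 0, 0], "delta_rot": [0, 0, -0.1]},
    {"gripper": 1, "linear": [0, 0, 0], "delta_rot": [0, 0, -0.2]},
    {"gripper": 1, "linear": [0, 0, 0], "delta_rot": [0, 0, -0.3]},
    {"gripper": 1, "linear": [0, 0, 0], "delta_rot": [0, 0, -0.4]},
    {"gripper": 1, "linear": [0, 0, 0], "delta_rot": [0, 0, -0.5]},
    {"gripper": 1, "linear": [0, 0, 0], "delta_rot": [0, 0, -0.6]},
    {"gripper": 1, "linear": [0, 0, 0], "delta_rot": [0, 0, -0.7]}
  ]
}}

```text
clock: 12.0
position: [0.5749, 0.1674, 0.0476]
ee_rot: [0.001, -0.206, 0.979, 0.0]
contact_force: [-0.6, 0.6, 5.8]
width: 0.0109
gripper_force: 50.8
```

```bash
python3 s.py
```

```text
t 12.0 pos [0.5749 0.1674 0.0476] cam 0.923 tilt [0.0018 0.0004] F [-0.62  0.59  5.75] M [0.031 0.131 0.075] q6 -1.818 0.010897094499594933 50.80893695354462
```

>>> {"name": "send_rows", "arguments": {
  "increments": [
    {"gripper": 1, "linear": [0, 0, 0], "delta_rot": [0, 0, -0.05]},
    {"gripper": 1, "linear": [0, 0, 0], "delta_rot": [0, 0, -0.1]},
    {"gripper": 1, "linear": [0, 0, 0], "delta_rot": [0, 0, -0.15]},
    {"gripper": 1, "linear": [0, 0, 0], "delta_rot": [0, 0, -0.2]}
  ]
}}

```text
clock: 12.4
position: [0.5749, 0.1675, 0.0476]
ee_rot: [0.001, -0.108, 0.994, 0.0]
contact_force: [-0.6, 0.8, 5.4]
width: 0.0106
gripper_force: 50.8
```

```bash
python3 s.py
```

```text
t 12.4 pos [0.5749 0.1675 0.0476] cam 1.121 tilt [0.0019 0.0005] F [-0.56  0.8   5.4 ] M [0.021 0.126 0.032] q6 -1.62 0.010560530660300174 50.805121064186096
```

>>> {"name": "send_rows", "arguments": {
  "increments": [
    {"gripper": 1, "linear": [0, 0, 0], "delta_rot": [0, 0, -0.05]},
    {"gripper": 1, "linear": [0, 0, 0], "delta_rot": [0, 0, -0.1]}
  ]
}}

```text
clock: 12.6
position: [0.5749, 0.1675, 0.0476]
ee_rot: [0.001, -0.058, 0.998, 0.0]
contact_force: [-1.4, -0.1, 5.8]
width: 0.0106
gripper_force: 50.8
```

```bash
python3 s.py
```

```text
t 12.6 pos [0.5749 0.1675 0.0476] cam 1.221 tilt [0.0019 0.0005] F [-1.42 -0.13  5.83] M [0.013 0.121 0.053] q6 -1.52 0.010586935133717616 50.81810653209686
```

>>> {"name": "send_rows", "arguments": {
  "increments": [
    {"gripper": 1, "linear": [0, 0, 0], "delta_rot": [0, 0, -0.05]},
    {"gripper": 1, "linear": [0, 0, 0], "delta_rot": [0, 0, -0.1]}
  ]
}}

```text
clock: 12.8
position: [0.5749, 0.1674, 0.0476]
ee_rot: [0.001, -0.008, 1.0, 0.0]
contact_force: [-1.2, 0.1, 6.5]
width: 0.0104
gripper_force: 50.8
```

```bash
python3 s.py
```

```text
t 12.8 pos [0.5749 0.1674 0.0476] cam 1.32 tilt [0.0019 0.0004] F [-1.22  0.14  6.45] M [0.016 0.2   0.128] q6 -1.42 0.010368655296893214 50.84563672542572
```

>>> {"name": "send_rows", "arguments": {
  "increments": [
    {"gripper": 1, "linear": [0, 0, 0], "delta_rot": [0, 0, -0.05]},
    {"gripper": 1, "linear": [0, 0, 0], "delta_rot": [0, 0, -0.1]}
  ]
}}

```text
clock: 13.0
position: [0.5749, 0.1674, 0.0476]
ee_rot: [0.001, 0.042, 0.999, 0.0]
contact_force: [-0.5, 0.8, 5.2]
width: 0.0101
gripper_force: 50.9
```

```bash
python3 s.py
```

```text
t 13.0 pos [0.5749 0.1674 0.0476] cam 1.42 tilt [0.002  0.0004] F [-0.53  0.78  5.17] M [0.007 0.198 0.228] q6 -1.321 0.010060057088069436 50.87721347808838
```

>>> {"name": "send_rows", "arguments": {
  "increments": [
    {"gripper": 1, "linear": [0, 0, 0], "delta_rot": [0, 0, -0.05]}
  ]
}}

```text
clock: 13.1
position: [0.5749, 0.1674, 0.0476]
ee_rot: [0.001, 0.066, 0.998, 0.0]
contact_force: [-0.8, 0.1, 5.5]
width: 0.0102
gripper_force: 50.9
```

```bash
python3 s.py
```

```text
t 13.1 pos [0.5749 0.1674 0.0476] cam 1.47 tilt [0.0019 0.0003] F [-0.84  0.12  5.52] M [0.06  0.055 0.291] q6 -1.271 0.010166160794842736 50.88665843009949
```

>>> {"name": "send_rows", "arguments": {
  "increments": [
    {"gripper": 1, "linear": [0, 0, 0], "delta_rot": [0, 0, 0]},
    {"gripper": 1, "linear": [0, 0, 0], "delta_rot": [0, 0, 0]}
  ]
}}

```text
clock: 13.3
position: [0.5749, 0.1675, 0.0476]
ee_rot: [0.001, 0.066, 0.998, 0.0]
contact_force: [-0.6, -0.2, 5.2]
width: 0.0101
gripper_force: 50.8
```

```bash
python3 s.py
```

```text
t 13.3 pos [0.5749 0.1675 0.0476] cam 1.468 tilt [0.0019 0.0005] F [-0.62 -0.24  5.2 ] M [-0.011  0.218  0.073] q6 -1.272 0.010055524295149533 50.84463715553284
```

>>> {"name": "send_rows", "arguments": {
  "increments": [
    {"gripper": 1, "linear": [0, 0, 0], "delta_rot": [0, 0, -0.03]}
  ]
}}

```text
clock: 13.4
position: [0.5749, 0.1675, 0.0476]
ee_rot: [0.001, 0.081, 0.997, 0.0]
contact_force: [-0.3, 0.6, 5.7]
width: 0.0102
gripper_force: 50.9
```

```bash
python3 s.py
```

```text
t 13.4 pos [0.5749 0.1675 0.0476] cam 1.499 tilt [0.002  0.0004] F [-0.28  0.59  5.71] M [0.079 0.167 0.282] q6 -1.242 0.010217716238177561 50.886250734329224
```

>>> {"name": "send_rows", "arguments": {
  "increments": [
    {"gripper": 1, "linear": [0, 0, 0], "delta_rot": [0, 0, -0.04]}
  ]
}}

```text
clock: 13.5
position: [0.5749, 0.1674, 0.0476]
ee_rot: [0.001, 0.101, 0.995, 0.0]
contact_force: [-1.0, 0.6, 5.9]
width: 0.0099
gripper_force: 50.9
```

```bash
python3 s.py
```

```text
t 13.5 pos [0.5749 0.1674 0.0476] cam 1.539 tilt [0.002  0.0003] F [-0.95  0.61  5.92] M [-0.02   0.169  0.251] q6 -1.201 0.009942876106479863 50.90873301029205
```

>>> {"name": "send_rows", "arguments": {
  "increments": [
    {"gripper": 1, "linear": [0, 0, 0], "delta_rot": [0, 0, 0]},
    {"gripper": 1, "linear": [0, 0, 0], "delta_rot": [0, 0, 0]}
  ]
}}

```text
clock: 13.7
position: [0.5749, 0.1675, 0.0476]
ee_rot: [0.001, 0.101, 0.995, 0.0]
contact_force: [-0.2, 0.8, 5.4]
width: 0.0108
gripper_force: 50.9
```

```bash
python3 s.py
```

```text
t 13.7 pos [0.5749 0.1675 0.0476] cam 1.538 tilt [0.002  0.0005] F [-0.21  0.79  5.38] M [-0.019  0.197  0.084] q6 -1.202 0.010755318978662116 50.8536958694458
```

>>> {"name": "send_rows", "arguments": {
  "increments": [
    {"gripper": 1, "linear": [0, 0, 0], "delta_rot": [0, 0, -0.04]}
  ]
}}

```text
clock: 13.8
position: [0.5749, 0.1674, 0.0476]
ee_rot: [0.001, 0.121, 0.993, 0.0]
contact_force: [-0.9, 0.7, 6.3]
width: 0.0105
gripper_force: 50.9
```

```bash
python3 s.py
```

```text
t 13.8 pos [0.5749 0.1674 0.0476] cam 1.579 tilt [0.002  0.0003] F [-0.88  0.68  6.33] M [0.051 0.155 0.316] q6 -1.162 0.010510868076459387 50.90089559555054
```

>>> {"name": "send_rows", "arguments": {
  "increments": [
    {"gripper": 1, "linear": [0, 0, 0], "delta_rot": [0, 0, 0]},
    {"gripper": 1, "linear": [0, 0, 0], "delta_rot": [0, 0, 0]}
  ]
}}

```text
clock: 14.0
position: [0.5749, 0.1674, 0.0476]
ee_rot: [0.001, 0.12, 0.993, 0.0]
contact_force: [-1.1, 0.2, 5.9]
width: 0.0105
gripper_force: 50.9
```

```bash
python3 s.py
```

```text
t 14.0 pos [0.5749 0.1674 0.0476] cam 1.578 tilt [0.0019 0.0004] F [-1.13  0.21  5.92] M [-0.02   0.19   0.078] q6 -1.162 0.010467774356920246 50.850791931152344
```

The moment is 0.32 N m while turning, about 0.33 rad past where it first stiffened, so the stud is tight at close to 20 N. Releasing and rising clear.

>>> {"name": "send_rows", "arguments": {
  "increments": [
    {"gripper": -0.3, "linear": [0, 0, 0], "delta_rot": [0, 0, 0]},
    {"gripper": -0.3, "linear": [0, 0, 0], "delta_rot": [0, 0, 0]},
    {"gripper": -0.3, "linear": [0, 0, 0], "delta_rot": [0, 0, 0]},
    {"gripper": -0.3, "linear": [0, 0, 0], "delta_rot": [0, 0, 0]},
    {"gripper": -0.3, "linear": [0, 0, 0.03], "delta_rot": [0, 0, 0]},
    {"gripper": -0.3, "linear": [0, 0, 0.07], "delta_rot": [0, 0, 0]},
    {"gripper": -0.3, "linear": [0, 0, 0.11], "delta_rot": [0, 0, 0]},
    {"gripper": -0.3, "linear": [0, 0, 0.15], "delta_rot": [0, 0, 0]}
  ]
}}

```text
clock: 14.8
position: [0.5739, 0.1671, 0.1977]
ee_rot: [-0.0, 0.121, 0.993, -0.0]
contact_force: [0.5, -0.1, 0.2]
width: 0.0554
gripper_force: 0.0
```

>>> {"name": "send_rows", "arguments": {
  "increments": [
    {"gripper": -0.3, "linear": [0, 0, 0.01], "delta_rot": [0, 0, 0]},
    {"gripper": -0.3, "linear": [0, 0, 0.01], "delta_rot": [0, 0, 0]}
  ]
}}

```text
clock: 15.0
position: [0.5754, 0.1674, 0.2085]
ee_rot: [0.002, 0.121, 0.993, 0.001]
contact_force: [-0.6, 0.4, -0.9]
width: 0.0555
gripper_force: 0.0
```

```bash
python3 s.py; python3 - <<'E'
from h import *
im=optics.get_image("wrist"); cv2.imwrite("pics/w4.png",im["pixels"])
E
```

```text
t 15.0 pos [0.5754 0.1674 0.2085] cam 1.579 tilt [0.0044 0.0008] F [-0.65  0.36 -0.89] M [0.021 0.033 0.   ] q6 -1.162 0.05553157471432185 0.0
```

View pics/w4.png

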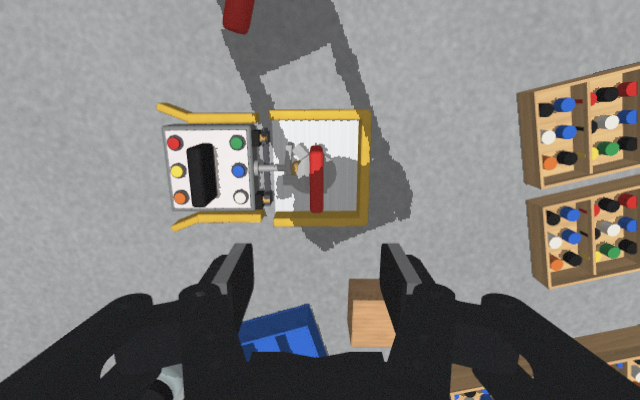

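The view shows the module against the pads at x≈258. The stud head is held by the hook near (298,165), and the wing at (316,180) stayed where I left it. Handing in.

```bash
python3 -c "
from rig import sign_off; print(sign_off())"
```

```text
the job is handed in; nothing more can be done
None
```

The middle-sized module is seated against the bumper with its stud locked, the cam is turned to about 1.58 rad (close to 20 N by feel), the arm is clear, and the job is handed in at about 15 s with no verdict returned.

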